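# Clamp a setting cylinder in a roll-in V fixture

### The job

Clamp the setting cylinder in the V fixture: take the sprung clamp bar by its knob, lift it clear of its locating fork and turn it a quarter turn aside to the right, then roll the cylinder from the loading deck into the V and push it along the V until its plain end touches the end stop. Lift the bar again, bring it back over the cylinder and lower it into its fork so that its pad presses on the cylinder, keeping hold of it all the way down so that the spring never snaps it down. Leave the other things on the bench where they are.

Things in the scene. Friction and masses are not known exactly. Their poses are not given: they have to be found in the camera images.
- v_fixture: Fixed steel V fixture on an aluminium base plate (x -100..128, y -58..70 mm, top z 16). Origin on the bench under the V's middle; +x away from the robot when yaw is 0 (deck in front, clamp post behind), +y left along the V to the end stop, z up. Yaw up to 0.4 rad either way.
- deck_lip (a point): Middle of the loading deck's front lip, at its top and back edge, 43 mm above the bench; lip x -92..-75 mm of the fixture. Behind it the deck rises from 38 mm at the lip by 2 degrees to 40 mm at x -16, the V's near edge, so the cylinder rests against the lip and rolls back to it if let go short of the V. Deck and V run from y -46 to 44, open at the right end. Axes as v_fixture.
- setting_cylinder: Ground steel cylinder, diameter 39, 100 mm long, plus black cap, diameter 41.6, 23 mm long; 0.35 to 0.65 kg. Origin: centre of the plain end; z axis towards the cap; centre of mass at z 62. Starts lying on the deck against its lip, along the V, axis 58 mm above the bench, plain end left, 8 to 22 mm short of the stop's plane, cap overhanging at the right. A gentle push of a few N rolls it.
- barrel_mid (a point): Point on the cylinder's axis, 50 mm from its plain end (middle of the steel body).
- v_axis (a point): Where barrel_mid must come to lie: on the axis line of a cylinder seated in the V, under the closed pad, 51.6 mm above the bench; axes as v_fixture. 90-degree V along y, root at x 0, z 24 mm; near edge x -16, z 40 (the cylinder drops 6 mm over it); far flank rises to x 26, z 50 and stops the roll. Sliding the cylinder along the V takes 2 to 7 N.
- stop_face (a point): Centre of the end stop's button face (diameter 14 mm), which faces right (-y of the fixture), 50 mm left of v_axis, at the seated cylinder's axis height. Stop plate behind it: fixture y 56..66, x -24..34, top z 63 mm. Axes as v_fixture.
- fork_mid (a point): Middle of the locating fork, at the height of its tops (87 mm above the bench), 41 mm behind the post's axis: two upright dark lugs with a slot 16 mm wide between them, flared at the top. The clamp bar's tail, 12 mm wide, sits in it when the bar is closed.
- knob (a point): Centre of the clamp bar's black knob, diameter 28, 24 mm tall, axis upright: grip it here from above. 70 mm from the post's axis; 102 mm above the bench with the bar fully down. The steel bar below is 20 wide, 12 thick, its top 25 mm below this point; it ends 16 mm beyond the knob's axis. Site axes turn with the bar: x from knob to post, z up.
- pad (a point): Centre of the underside of the black plastic pad (diameter 16 to 20 mm) under the bar below the knob: 43 mm below the knob's centre; 59 mm above the bench when empty and fully down.
- post_top (a point): Centre of the top of the clamp post, 142 mm above the bench; spring cup of diameter 27 mm from 107 mm up; the bar turns about this upright axis. Fixed.
- clamp_lift (a joint): Height of the sprung clamp bar, m: 0 fully down (empty), 0.033 fully lifted. Spring pushes down with 5 N at 0, 7 N at 0.012, 10 N at 0.033 (bar weighs 2 N). From 0.022 up the tail is clear of the fork and the bar can turn; below, when closed, it turns only some hundredths of a radian. On the seated cylinder it reads 0.012. Let go while high it snaps down at 0.5 m/s.
- clamp_bar (a joint): Turn of the clamp bar about the post, rad: 0 closed (knob over the V, tail in line with the fork); positive anticlockwise from above, the knob going back and to the right (-y of the fixture); 1.57 a quarter turn, bar parallel to the V behind it; stop at 1.75. Light friction holds it where it is left.
- plug_gauge: Bystander: plug gauge 84 mm long, lying right of the fixture; origin under its middle.
- hex_key: Bystander: black hex key 88 mm long, lying left of the fixture; origin under its middle.
- screwdriver: Bystander: screwdriver 180 mm long with a red handle, lying on the right of the bench.
- oil_dropper: Bystander: brown dropper bottle 102 mm tall, standing behind on the right.
- marker_black: Bystander: black marker 139 mm long, lying at the left front.
- marker_blue: Bystander: white marker with a blue cap, 139 mm long, lying at the left front.
There are look-alikes about, which are no part of the job. Leave any red look-alike of the setting_cylinder alone.

How it is judged:
By the outcome, as a careful person would: the job done as asked, in the order asked, and still so for the second after the job is handed in, with the robot touching nothing.
It also fails if it takes over 72 s, if anything falls off the work surface, if the arm or the gripper's body presses on something with over 40 N, if the wrist force passes 120 N, or if a joint passes its speed limit or range.

### The arm

A 6-joint arm with a two-finger parallel gripper is mounted at the origin on a cart in front of the work surface, level with it; the furniture and walls round the work are solid. World frame = base frame: x ahead of the robot, y to its left, z up, the work surface at z = 0. Lengths are in m, angles in rad, forces in N, time in s.
With the tool pointing down it reaches from about 0.25 to 0.775 m from the base axis. Payload 4 kg.
Tool frame: the origin (TCP) lies midway between the tips of the shut fingers; the grasp point (between the pads) lies 19 mm behind it; z points along the fingers, y is the line along which they close (so a half turn about z gives the same grasp; the last joint's range is limited). The gripper opens to 85 mm and grips with 20 to 120 N. Pads are 22 mm wide; open, the fingers measure 114 mm over their backs; the gripper's body (76 mm by 85 mm) begins 54 mm behind the grasp point. The pads swing forward as they close: fully open they stand 13 mm farther back than shut.
Start: joints at [1.098, 0.087, 1.371, -0, 1.684, -0.103], TCP at [0.199, 0.513, 0.231] pointing down, gripper open.
Joint ranges: [-3.1, 3.1], [-0.76, 2.03], [0.27, 2.55], [-1.08, 4.22], [0.17, 2.65], [-2.57, 2.57]. Speed limits (rad/s): [2.79, 2.79, 3.14, 3.14, 3.14, 3.14].

### API

Orientations are given as a rotation vector (axis times angle).
In Python, from station import readout, snapshot, camera_info, ticket, find_in, mark_of gives the robot as it stands. The module is installed in compiled form; this text tells all that it offers.
- The arm moves only by the tool arm_command, never from a script. Its argument "moves" is text: rows parted by semicolons, each of 7 numbers parted by spaces: the shift along the world's x, y, z in mm, then the turn, a rotation vector about the world's x, y, z in degrees, then the closure, from 0 (fully open) to 1 (shut). In form: x y z wx wy wz fingers; .... A call has 1 to 10 rows; each row is the pose to reach, as a shift and turn from the pose commanded when the call began; what a row does not reach only later rows make up. A row lasts 1/8 s, in which the tool goes at most 62.5 mm and 10.7 degrees, less where a joint would pass 70% of its speed; a pose out of reach is approached as far as the arm can. A call with a gripper value outside its range is refused whole. The fingers move at their own pace and stop on an object; the grip force is fixed at half the most. Time passes only in rows, so rows that repeat a pose let the fingers close. It gives the time, the measured TCP pose, the force, the opening and the grip force at its end, in the units of the state.
- readout.observe(): the state, without advancing time (a new reading comes with each control period).
- snapshot(name): name is "scene" or "top"; returns the picture (420x560x3 uint8, red, green, blue); there is no depth.
- camera_info(name): a dict with "fov_y" (degrees; the focal length in pixels is half the picture's height over the tangent of half this angle, whatever the lens; pixels are square), "cx", "cy" (the principal point, pixels), "view" (4x4, takes a point from world to camera coordinates). Camera axes: x right, y down, z forward; pixel columns grow to the right and rows downward; lengths in m; the calibration is good to about 2 mm. A picture is of the moment at which its call begins. camera_info takes no time and is no camera call.
- ticket.finish_job(): hands the job in; it is judged then, once.
Trained networks look in the newest picture that a camera, given by its name, has taken for a name from the list of things; names that differ only in an ending like _2 or _b are one class to them, and where a whole thing is asked for, a point or a joint stands for the part that bears it (a point fixed in the world has none). Each returns a list of dicts, best first, with "score" (0 to 1); they miss things now and then, are a little off and sometimes report something else, mostly with a low value. They report only what shows in the picture. A call takes as long as a camera call. They do not tell look-alikes from the thing itself.
- find_in(query, camera): "point" ([x, y, z] in m, in world coordinates, good to about 4 mm: the middle of the surface that is visible of it).
- mark_of(query, camera): "point" ([x, y, z] in m, in world coordinates, good to about 4 mm: a listed point, or the origin of a listed thing).
The state is a dict: "t": time; "joints": joint angles; "dq": joint speeds; "tau": joint torques, N m; "position": TCP position; "orientation": TCP orientation; "wrist_force": force on the tool from outside, world axes, zero at the start; "ft_torque": the same for the moment, N m; "finger_gap": finger opening in m; "gripper_force": force on a finger pad.
Only numpy, scipy, OpenCV 4.12 (cv2) and the standard library are available. Lean on these libraries where they do the work, as an engineer would, in place of code of your own. Each camera call takes 0.05 s, during which the arm holds its last target. There are 200 camera calls.

## Working session

There is one attempt and no reset: what is moved stays moved. The work goes in short steps, Python scripts to look and compute and a tool call to move; the robot and the scene stay as the last step left them, time stands still between calls to the robot, and variables do not carry over. Pictures are saved under pics/ and viewed, at most 10 in all, crops included, and the job is handed in when it is done.

Besides the shell and the picture viewer there is one more tool, called as name(argument=value, ...) on one line, values as JSON. arm_command: Moves the arm, as the interface text tells. Its arguments: {"type":"object","properties":{"moves":{"type":"string"}},"required":["moves"]}

```bash
mkdir -p pics; cat > h.py <<'E'
import numpy as np, cv2
from station import readout, snapshot, camera_info, ticket, find_in, mark_of
def save(cam,name):
    im=snapshot(cam); cv2.imwrite(f'pics/{name}.png',im[:,:,::-1]); return im
def proj(cam,p):
    c=camera_info(cam);f=210/np.tan(np.radians(c['fov_y'])/2);q=np.array(c['view'])@np.r_[p,1]
    return np.r_[f*q[0]/q[2]+c['cx'],f*q[1]/q[2]+c['cy']]
def ray(cam,uv,z):
    c=camera_info(cam);f=210/np.tan(np.radians(c['fov_y'])/2);V=np.array(c['view']);R=V[:3,:3];o=-R.T@V[:3,3]
    d=R.T@np.r_[(uv[0]-c['cx'])/f,(uv[1]-c['cy'])/f,1];return o+d*(z-o[2])/d[2]
E
python3 - <<'E'
from h import *
np.set_printoptions(precision=4,suppress=True)
a=save('top','top0');b=save('scene','scene0')
cv2.imwrite('pics/both0.png',cv2.resize(np.vstack([a,b])[:,:,::-1],None,fx=.71,fy=.71))
for q in ['v_fixture','deck_lip','v_axis','stop_face','fork_mid','knob','pad','post_top','barrel_mid','setting_cylinder']:
  for c in ['top','scene']:
    print(q,c,[(np.round(d['point'],4).tolist(),round(d['score'],2)) for d in mark_of(q,c)[:3]])
s=readout.observe();print(s['t'],s['position'],s['orientation'],s['wrist_force'],s['finger_gap'])
for c in ['top','scene']:
  V=np.array(camera_info(c)['view']);print(c,-V[:3,:3].T@V[:3,3],V[2,:3],camera_info(c)['fov_y'])
E
```

```text
v_fixture top [([0.5442, 0.0932, -0.001], 0.96), ([0.6591, 0.096, 0.0873], 0.43)]
v_fixture scene [([0.5504, 0.0949, 0.005], 0.8)]
deck_lip top [([0.4733, 0.0932, 0.0423], 0.57)]
deck_lip scene [([0.4775, 0.0911, 0.044], 0.98)]
v_axis top [([0.5475, 0.0917, 0.0514], 0.91)]
v_axis scene [([0.546, 0.0918, 0.0519], 0.69)]
stop_face top [([0.5476, 0.1454, 0.0542], 0.69)]
stop_face scene [([0.5508, 0.1476, 0.0534], 0.94)]
fork_mid top [([0.6572, 0.0983, 0.0879], 0.79)]
fork_mid scene []
knob top [([0.5495, 0.0997, 0.0988], 0.61)]
knob scene []
pad top [([0.5469, 0.0952, 0.0574], 0.83)]
pad scene []
post_top top [([0.62, 0.0976, 0.1398], 0.64), ([0.4894, 0.1247, 0.0546], 0.45)]
post_top scene []
barrel_mid top [([0.4857, 0.0754, 0.0601], 0.74), ([0.4688, 0.0908, 0.0446], 0.65), ([0.4006, -0.3608, 0.0187], 0.58)]
barrel_mid scene [([0.4862, 0.0793, 0.0576], 0.54)]
setting_cylinder top [([0.4886, 0.1274, 0.0567], 0.97), ([0.4332, -0.397, 0.0198], 0.91), ([0.3446, 0.3721, 0.0046], 0.6)]
setting_cylinder scene []
1.1 [0.1988 0.5128 0.2313] [0.5776 3.088  0.0002] [ 0.5536  0.2381 -0.1328] 0.08545646232995847
top [ 0.259  -0.0112  1.5011] [ 0.1886 -0.006  -0.982 ] 45.660186630874364
scene [-0.291   0.9614  1.0451] [ 0.5281 -0.6219 -0.5782] 49.99982161767862
```

View pics/top0.png

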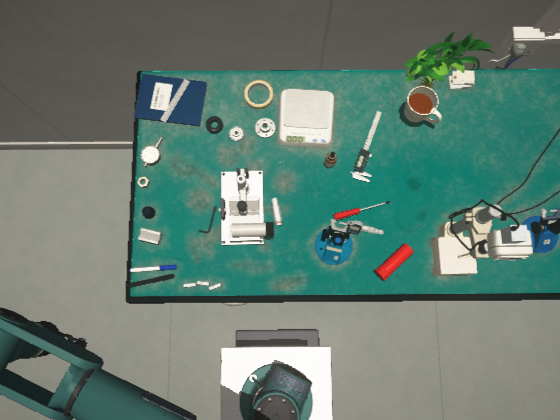

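View pics/scene0.png

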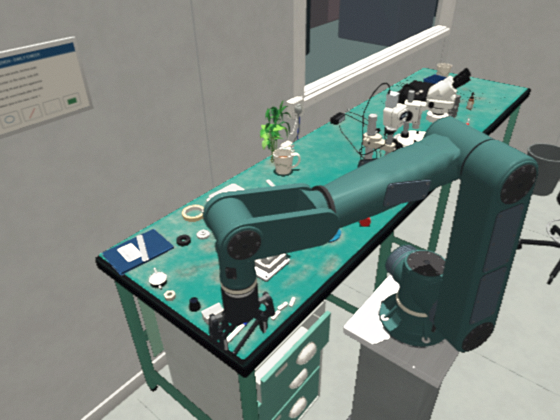

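The top view shows the fixture at pixel (242, 207), with the cylinder on the deck at (252, 229), the cap to the right, and the red look-alike at (394, 262). In the scene view the arm hides most of the fixture. Next I'll fit the pose and check it on a crop.

```bash
python3 - <<'E'
from h import *
from scipy.optimize import least_squares
L=np.array([[0,0],[0,0],[-75,-1],[-75,-1],[0,0],[0,0],[0,50],[0,50],[111,0],[0,0],[0,0],[70,0]])/1e3
W=np.array([[.5442,.0932],[.5504,.0949],[.4733,.0932],[.4775,.0911],[.5475,.0917],[.546,.0918],[.5476,.1454],[.5508,.1476],[.6572,.0983],[.5495,.0997],[.5469,.0952],[.62,.0976]])
def T(p,l): c,s=np.cos(p[2]),np.sin(p[2]);return p[:2]+l@np.array([[c,s],[-s,c]])
r=least_squares(lambda p:(T(p,L)-W).ravel(),[.547,.093,0],loss='soft_l1',f_scale=.004);p=r.x;print(p, np.round((T(p,L)-W)*1e3,1).tolist())
im=cv2.imread('pics/top0.png')
x0,y0,k=200,155,8
cr=cv2.resize(im[y0:y0+70,x0:x0+95],None,fx=k,fy=k,interpolation=cv2.INTER_CUBIC)
def pix(l,z): return tuple(int(v) for v in ((proj('top',np.r_[T(p,np.array(l)/1e3),z/1e3])+.5-[x0,y0])*k))
cs=[(-100,-58),(128,-58),(128,70),(-100,70)]
cv2.polylines(cr,[np.array([pix(c,16) for c in cs])],True,(0,0,255),1)
cs=[(-24,56),(34,56),(34,66),(-24,66)]
cv2.polylines(cr,[np.array([pix(c,63) for c in cs])],True,(255,0,0),1)
for l,z in [((0,0),114),((70,0),142),((111,0),87)]: cv2.circle(cr,pix(l,z),4,(0,255,0),1)
cv2.imwrite('pics/crop1.png',cr)
E
```

```text
[0.54851491 0.09505372 0.02396138] [[4.3, 1.9], [-1.9, 0.2], [0.3, -0.9], [-3.9, 1.2], [1.0, 3.4], [2.5, 3.3], [-0.3, -0.4], [-3.5, -2.6], [2.3, -0.6], [-1.0, -4.6], [1.6, -0.1], [-1.5, -0.9]]
```

View pics/crop1.png

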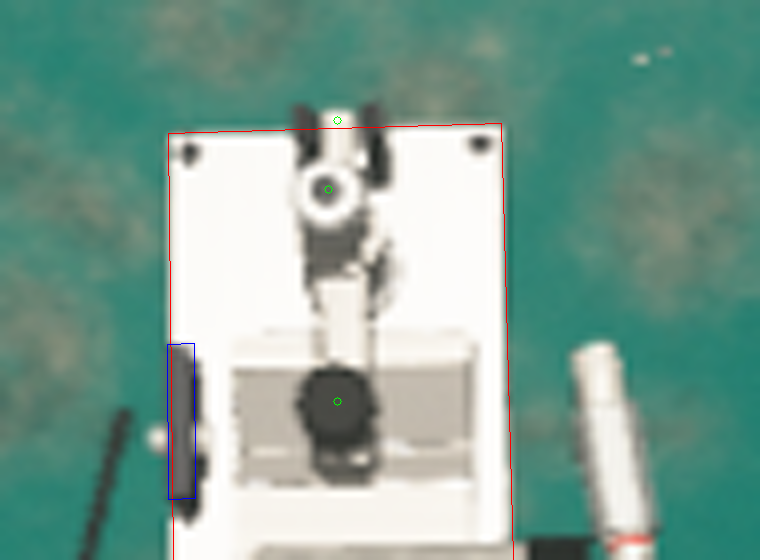

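arm_command(moves="35 -42 0 0 0 -10.5 0; 70 -84 0 0 0 -21 0; 105 -126 0 0 0 -31.5 0; 140 -168 0 0 0 -42 0; 175 -210 0 0 0 -52.5 0; 210 -252 0 0 0 -63 0; 245 -294 0 0 0 -73.5 0; 280 -336 0 0 0 -84 0; 315 -378 0 0 0 -94.5 0; 350 -418 0 0 0 -105 0")

```text
t: 2.35
position: [0.5498, 0.0933, 0.2315]
orientation: [2.806, 1.413, 0.001]
wrist_force: [-0.0, 0.3, -0.5]
finger_gap: 0.0856
gripper_force: 0.0
```

arm_command(moves="0 0 0 0 0 -10.5 0; 0 0 -20 0 0 -21 0; 0 0 -40 0 0 -31.5 0; 0 0 -60 0 0 -42 0; 0 0 -80 0 0 -52.4 0; 0 0 -80 0 0 -52.4 0; 0 0 -80 0 0 -52.4 0")

```text
t: 3.22
position: [0.5492, 0.0949, 0.1522]
orientation: [3.141, 0.043, 0.002]
wrist_force: [0.1, 0.1, -0.7]
finger_gap: 0.0851
gripper_force: 0.0
```

```bash
python3 - <<'E'
from h import *
a=save('top','top1');b=save('scene','scene1')
u=proj('scene',[.5485,.095,.1]).astype(int);print(u, [(np.round(d['point'],4).tolist(),round(d['score'],2)) for q in ['knob','barrel_mid','setting_cylinder'] for d in mark_of(q,'scene')[:2]])
c=lambda im,u,k:cv2.resize(im[u[1]-40:u[1]+40,u[0]-50:u[0]+50,::-1],None,fx=k,fy=k,interpolation=cv2.INTER_CUBIC)
cv2.imwrite('pics/crop2.png',c(b,u,7))
E
```

```text
[255 237] [([0.5479, 0.0943, 0.0999], 0.82), ([0.4877, 0.0813, 0.0577], 0.6), ([0.3989, -0.3568, 0.0174], 0.49), ([0.4832, 0.1272, 0.0586], 0.83), ([0.4338, -0.4008, 0.02], 0.76)]
```

View pics/crop2.png

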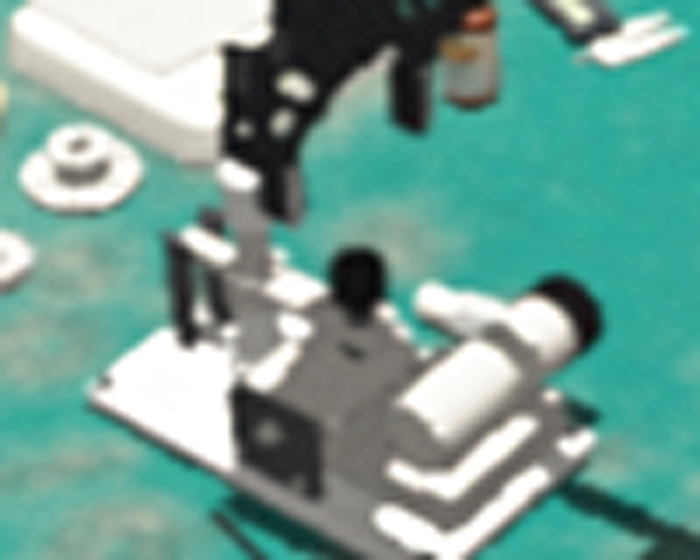

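The crop shows the gripper straddling the knob at (360, 285), both fingers above it and clear, and the cylinder on the deck with its cap to the right at (570, 320). The network puts the knob within 1 mm of my fit, so I'll go down and grip it.

arm_command(moves="0 0 -25 0 0 0 0; 0 0 -50 0 0 0 0; 0 0 -70 0 0 0 0; 0 0 -70 0 0 0 0.6; 0 0 -70 0 0 0 1; 0 0 -70 0 0 0 1; 0 0 -70 0 0 0 1; 0 0 -70 0 0 0 1")

```text
t: 4.47
position: [0.5496, 0.0949, 0.0826]
orientation: [-3.141, -0.039, -0.004]
wrist_force: [-1.0, 0.2, 3.4]
finger_gap: 0.0261
gripper_force: 58.8
```

arm_command(moves="0 0 4 0 0 0 1; 0 0 9 0 0 0 1; 0 0 14 0 0 0 1; 0 0 19 0 0 0 1; 0 0 24 0 0 0 1; 0 0 28 0 0 0 1; 0 0 28 0 0 0 1")

```text
t: 5.35
position: [0.5499, 0.0948, 0.1073]
orientation: [-3.141, -0.039, -0.003]
wrist_force: [8.8, 0.9, -10.3]
finger_gap: 0.026
gripper_force: 59.5
```

```bash
python3 - <<'E'
from h import *
save('scene','s2');save('top','t2')
print([(c,np.round(d['point'],4).tolist(),round(d['score'],2)) for c in ['scene','top'] for q in ['knob','pad'] for d in mark_of(q,c)[:2]])
# arc rows: knob rel. from closed, post at 70mm, yaw .024
p=np.array([np.cos(.024),np.sin(.024)])*70
for a in [9.5*i for i in range(1,10)]+[90]:
  t=np.radians(a);R=np.array([[np.cos(t),-np.sin(t)],[np.sin(t),np.cos(t)]]);print(a,np.round(p-R@p,1))
E
```

```text
[('scene', [0.5488, 0.0956, 0.1224], 0.67), ('scene', [0.3411, 0.3731, 0.0004], 0.46), ('scene', [0.5515, 0.0947, 0.0855], 0.68), ('top', [0.5504, 0.0981, 0.1227], 0.56), ('top', [0.5505, 0.0961, 0.0843], 0.48)]
9.5 [  1.2 -11.5]
19.0 [  4.4 -22.7]
28.5 [  9.3 -33.2]
38.0 [ 15.9 -42.7]
47.5 [ 23.9 -51. ]
57.0 [ 33.3 -57.9]
66.5 [ 43.6 -63.2]
76.0 [ 54.7 -66.6]
85.5 [ 66.2 -68.2]
90 [ 71.7 -68.3]
```

arm_command(moves="0 0 4 0 0 0 1; 1.2 -11.5 4 0 0 9.5 1; 4.4 -22.7 4 0 0 19 1; 9.3 -33.2 4 0 0 28.5 1; 15.9 -42.7 4 0 0 38 1; 23.9 -51 4 0 0 47.5 1; 33.3 -57.9 4 0 0 57 1; 43.6 -63.2 4 0 0 66.5 1; 54.7 -66.6 4 0 0 76 1; 66.2 -68.2 4 0 0 85.5 1")

```text
t: 6.9
position: [0.6137, 0.0265, 0.1091]
orientation: [-2.272, -2.163, 0.007]
wrist_force: [3.0, 1.6, -10.5]
finger_gap: 0.0261
gripper_force: 59.7
```

arm_command(moves="5.5 0 0 0 0 4.5 1; 5.5 0 0 0 0 4.5 1; 5.5 0 -4 0 0 4.5 1; 5.5 0 -8 0 0 4.5 1; 5.5 0 -12 0 0 4.5 1; 5.5 0 -16 0 0 4.5 1; 5.5 0 -20 0 0 4.5 1; 5.5 0 -24 0 0 4.5 1; 5.5 0 -28 0 0 4.5 1; 5.5 0 -31 0 0 4.5 1")

```text
t: 8.15
position: [0.6203, 0.026, 0.0833]
orientation: [2.193, 2.249, -0.002]
wrist_force: [-6.2, -4.3, 1.1]
finger_gap: 0.0261
gripper_force: 60.9
```

```bash
python3 - <<'E'
from h import *
save('scene','s3')
print([(np.round(d['point'],4).tolist(),round(d['score'],2)) for q in ['knob','pad','barrel_mid'] for d in mark_of(q,'scene')[:2]])
print(readout.observe()['position'],readout.observe()['wrist_force'])
b=cv2.imread('pics/s3.png');u=proj('scene',[.58,.06,.08]).astype(int)
cv2.imwrite('pics/crop3.png',cv2.resize(b[u[1]-40:u[1]+40,u[0]-50:u[0]+50],None,fx=7,fy=7,interpolation=cv2.INTER_CUBIC))
E
```

```text
[([0.6187, 0.0246, 0.0997], 0.57), ([0.6231, 0.0242, 0.0601], 0.44)]
[0.6202384  0.02608832 0.08385487] [-6.20812418 -4.69551024 -2.1834622 ]
```

View pics/crop3.png

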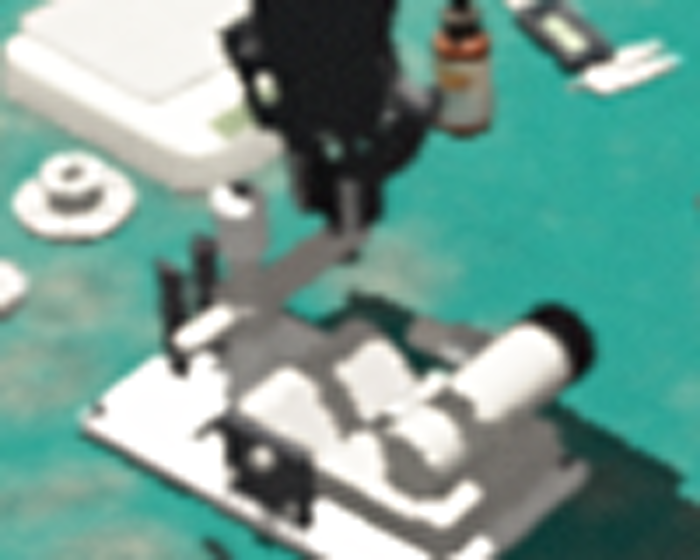

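The crop shows the bar at a quarter turn, lying behind and parallel to the V, and the gripper still on the knob at about (350, 225). The cylinder is still on the deck. Next I'll release, rise and move in front of the deck.

arm_command(moves="0 0 -2 0 0 0 1; 0 0 -2 0 0 0 1; 0 0 -2 0 0 0 0; 0 0 -2 0 0 0 0; 0 0 -2 0 0 0 0; 0 0 30 0 0 0 0; 0 0 60 0 0 0 0; 0 0 90 0 0 0 0; 0 0 90 0 0 0 0")

```text
t: 9.48
position: [0.6227, 0.0268, 0.1763]
orientation: [2.19, 2.244, 0.009]
wrist_force: [-0.6, -0.6, -0.8]
finger_gap: 0.0857
gripper_force: 0.0
```

arm_command(moves="-18 4 0 0 0 -10 1; -40 8 0 0 0 -20 1; -60 12 0 0 0 -30 1; -80 16 0 0 0 -40 1; -100 20 0 0 0 -50 1; -120 24 0 0 0 -60 1; -140 28 0 0 0 -70 1; -160 32 0 0 0 -80 1; -181 38 0 0 0 -90 1; -181 38 0 0 0 -90 1")

```text
t: 10.72
position: [0.4383, 0.065, 0.1711]
orientation: [-3.141, -0.043, 0.002]
wrist_force: [0.3, 0.1, -0.9]
finger_gap: -0.0001
gripper_force: 0.0
```

```bash
python3 - <<'E'
from h import *
save('scene','s4');save('top','t4')
for c in ['scene','top']:
  for q in ['knob','pad','barrel_mid','setting_cylinder']: print(c,q,[(np.round(d['point'],4).tolist(),round(d['score'],2)) for d in mark_of(q,c)[:2]])
s=readout.observe();print(s['t'],s['position'],s['orientation'],s['wrist_force'],s['finger_gap'])
E
```

```text
scene knob [([0.6187, 0.0229, 0.0998], 0.54), ([0.5517, 0.1438, 0.05], 0.48)]
scene pad [([0.6207, 0.0263, 0.0616], 0.69)]
scene barrel_mid [([0.4022, -0.3578, 0.0212], 0.76), ([0.487, 0.0754, 0.058], 0.63)]
scene setting_cylinder [([0.4829, 0.1266, 0.0536], 0.67), ([0.4306, -0.4016, 0.0189], 0.57)]
top knob [([0.6214, 0.0267, 0.0989], 0.59)]
top pad [([0.623, 0.0286, 0.0594], 0.81)]
top barrel_mid [([0.4033, -0.3659, 0.019], 0.57)]
top setting_cylinder [([0.4351, -0.3991, 0.019], 0.82)]
11.225 [0.43976864 0.06452753 0.17223094] [ 3.14125969e+00  3.88202691e-02 -2.60370108e-04] [-0.71656934 -0.53506866  0.76099188] 0.00018399209180587612
```

arm_command(moves="0 0 -40 0 0 0 1; 0 0 -80 0 0 0 1; 0 0 -110 0 0 0 1; 0 0 -122 0 0 0 1; 0 0 -122 0 0 0 1; 6 0 -122 0 0 0 1; 11 0 -122 0 0 0 1; 16 0 -122 0 0 0 1; 21 0 -122 0 0 0 1; 26 1 -122 0 0 0 1")

```text
t: 12.48
position: [0.4658, 0.0656, 0.0504]
orientation: [3.141, 0.039, -0.0]
wrist_force: [-1.3, -0.2, 1.0]
finger_gap: -0.0001
gripper_force: 0.5
```

arm_command(moves="6 0 0 0 0 0 1; 12 0 0 0 0 0 1; 18 0 0 0 0 0 1; 24 1 0 0 0 0 1; 29 1 0 0 0 0 1; 34 1 0 0 0 0 1; 39 1 0 0 0 0 1; 43 1 0 0 0 0 1; 47 1 0 0 0 0 1; 49 1 0 0 0 0 1")

```text
t: 13.72
position: [0.5148, 0.0666, 0.0504]
orientation: [3.141, 0.039, 0.0]
wrist_force: [-0.3, 0.5, 0.0]
finger_gap: -0.0003
gripper_force: 0.0
```

```bash
python3 - <<'E'
from h import *
save('scene','s5');save('top','t5')
for c in ['scene','top']:
  for q in ['barrel_mid','setting_cylinder']: print(c,q,[(np.round(d['point'],4).tolist(),round(d['score'],2)) for d in mark_of(q,c)[:2]])
s=readout.observe();print(s['t'],s['position'],s['orientation'],s['wrist_force'],s['finger_gap'])
b=cv2.imread('pics/s5.png');u=proj('scene',[.54,.06,.08]).astype(int)
cv2.imwrite('pics/crop5.png',cv2.resize(b[u[1]-40:u[1]+40,u[0]-50:u[0]+50],None,fx=7,fy=7,interpolation=cv2.INTER_CUBIC))
E
```

```text
scene barrel_mid [([0.3977, -0.3588, 0.0181], 0.71), ([0.5531, 0.0804, 0.0524], 0.66)]
scene setting_cylinder [([0.4319, -0.4017, 0.0182], 0.61), ([0.5461, 0.0924, 0.0487], 0.2)]
top barrel_mid [([0.7068, -0.1692, 0.0026], 0.67), ([0.4043, -0.3604, 0.018], 0.65)]
top setting_cylinder [([0.433, -0.4006, 0.0216], 0.88), ([0.6215, 0.025, 0.0608], 0.55)]
14.025 [0.5143676  0.06662839 0.05031791] [ 3.14126480e+00  3.87207905e-02 -1.81759891e-04] [-0.80409548 -0.1993475  -0.43185875] -0.0002197764555894301
```

View pics/crop5.png

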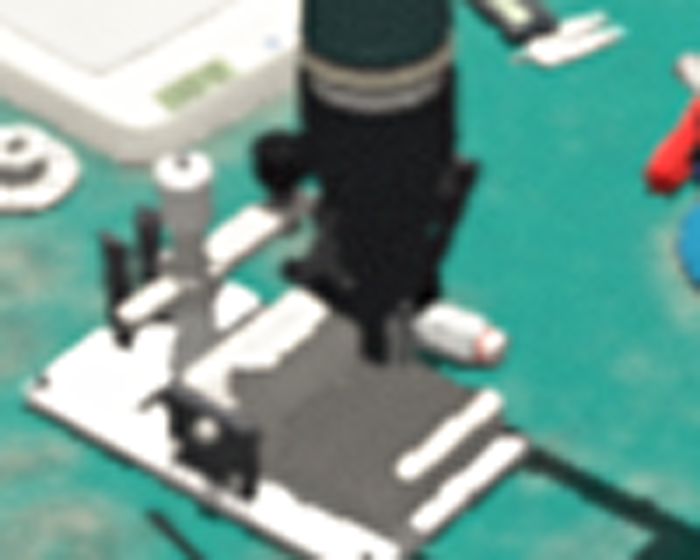

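The crop shows the cylinder gone from the deck and lying behind the fingers at the V, around (250, 345). I'll retreat, turn and move to the right end.

arm_command(moves="-20 0 0 0 0 0 1; -30 0 40 0 0 0 1; -30 -10 90 0 0 0 1; -30 -25 120 0 0 10 1; -20 -40 120 0 0 20 1; -10 -55 120 0 0 30 1; 0 -70 120 0 0 40 1; 10 -80 120 0 0 50 1; 20 -90 120 0 0 60 1; 30 -97 120 0 0 70 1")

```text
t: 15.28
position: [0.5447, -0.0308, 0.1703]
orientation: [2.546, 1.84, -0.0]
wrist_force: [0.3, -0.2, -0.5]
finger_gap: 0.0002
gripper_force: 0.0
```

arm_command(moves="4 -2 0 0 0 10 1; 7 -2 0 0 0 20 1; 7 -2 0 0 0 20 1")

```text
t: 15.65
position: [0.5514, -0.0324, 0.1702]
orientation: [-2.196, -2.246, 0.0]
wrist_force: [0.6, -0.1, -0.2]
finger_gap: -0.0
gripper_force: 0.0
```

```bash
python3 - <<'E'
from h import *
save('scene','s6');save('top','t6')
for c in ['scene','top']:
  for q in ['barrel_mid','setting_cylinder','plug_gauge']: print(c,q,[(np.round(d['point'],4).tolist(),round(d['score'],2)) for d in mark_of(q,c)[:2]])
s=readout.observe();print(s['t'],s['position'],s['orientation'],s['wrist_force'],s['finger_gap'])
b=cv2.imread('pics/s6.png');u=proj('scene',[.54,.06,.08]).astype(int)
cv2.imwrite('pics/crop6.png',cv2.resize(b[u[1]-40:u[1]+40,u[0]-50:u[0]+50],None,fx=7,fy=7,interpolation=cv2.INTER_CUBIC))
E
```

```text
scene barrel_mid [([0.5526, 0.0823, 0.0538], 0.96), ([0.6198, 0.0258, 0.1006], 0.43)]
scene setting_cylinder [([0.546, 0.1305, 0.0524], 0.62), ([0.5523, -0.2607, 0.0015], 0.51)]
scene plug_gauge [([0.5531, -0.0033, -0.0009], 0.63)]
top barrel_mid [([0.5486, 0.078, 0.0499], 0.97), ([0.4031, -0.3619, 0.0187], 0.76)]
top setting_cylinder [([0.5483, 0.128, 0.0489], 0.69), ([0.4335, -0.4008, 0.0196], 0.56)]
top plug_gauge [([0.5476, -0.0053, -0.0003], 0.52)]
16.05 [ 0.55142594 -0.03232327  0.17041284] [2.19438007e+00 2.24793185e+00 1.81716387e-04] [-0.72425321 -0.42660802 -0.06139033] 9.599421831650606e-05
```

View pics/crop6.png

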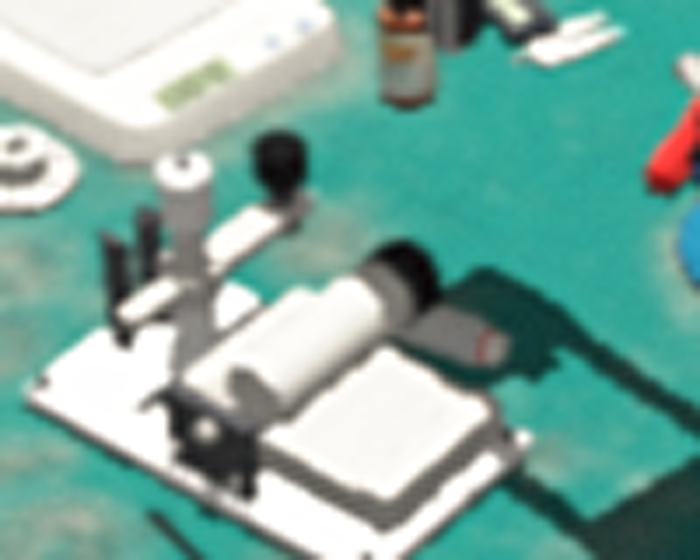

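The crop shows the cylinder seated in the V with its cap at (405, 280) and a gap to the stop at (215, 420). The detections put its axis at z 0.05 and about 15 mm left to push. I'll go down at the right end and push along the V.

arm_command(moves="0 0 -45 0 0 0 1; 0 0 -90 0 0 0 1; 0 0 -120 0 0 0 1; 0 0 -128 0 0 0 1; 0 8 -128 0 0 0 1; 0 16 -128 0 0 0 1; 0 22 -128 0 0 0 1; 0 26 -128 0 0 0 1; 0 29 -128 0 0 0 1; 0 32 -128 0 0 0 1")

```text
t: 17.3
position: [0.5521, -0.0023, 0.0434]
orientation: [2.191, 2.245, -0.003]
wrist_force: [0.1, -5.6, 3.2]
finger_gap: 0.0001
gripper_force: 3.0
```

arm_command(moves="0 2 0 0 0 0 1; 0 4 0 0 0 0 1; 0 6 0 0 0 0 1; 0 8 0 0 0 0 1")

```text
t: 17.8
position: [0.5521, 0.0055, 0.0434]
orientation: [2.192, 2.245, -0.003]
wrist_force: [-1.4, -5.7, 2.1]
finger_gap: -0.0001
gripper_force: 3.0
```

arm_command(moves="0 1.5 0 0 0 0 1; 0 3 0 0 0 0 1; 0 4 0 0 0 0 1")

```text
t: 18.18
position: [0.5521, 0.0095, 0.0433]
orientation: [2.192, 2.245, -0.003]
wrist_force: [-1.9, -6.0, 2.5]
finger_gap: 0.0
gripper_force: 3.0
```

arm_command(moves="0 1 0 0 0 0 1; 0 2 0 0 0 0 1")

```text
t: 18.42
position: [0.552, 0.0096, 0.0434]
orientation: [2.19, 2.243, -0.007]
wrist_force: [-1.6, -12.5, 2.9]
finger_gap: 0.0001
gripper_force: 6.0
```

Contact: the force jumped from 6 to 12.5 N with no further motion. I'll press once more to confirm, then back off and rise.

arm_command(moves="0 1 0 0 0 0 1; 0 1 0 0 0 0 1")

```text
t: 18.68
position: [0.5521, 0.0097, 0.0434]
orientation: [2.19, 2.242, -0.009]
wrist_force: [-0.6, -12.7, 2.6]
finger_gap: -0.0003
gripper_force: 6.5
```

arm_command(moves="0 -4 0 0 0 0 1; 0 -15 0 0 0 0 1; 0 -30 5 0 0 0 1; 0 -30 60 0 0 0 1; 0 -30 110 0 0 0 0; 0 -30 135 0 0 0 0; 20 -20 135 0 0 0 0; 45 0 135 0 0 0 0; 60 10 135 0 0 0 0; 68 12 135 0 0 0 0")

```text
t: 19.92
position: [0.62, 0.0267, 0.1772]
orientation: [-2.193, -2.249, 0.0]
wrist_force: [-0.3, -0.4, 0.4]
finger_gap: 0.0854
gripper_force: 0.0
```

```bash
python3 - <<'E'
from h import *
save('scene','s7');save('top','t7')
for c in ['scene','top']:
  for q in ['barrel_mid','setting_cylinder','knob']: print(c,q,[(np.round(d['point'],4).tolist(),round(d['score'],2)) for d in mark_of(q,c)[:2]])
s=readout.observe();print(s['t'],s['position'],s['orientation'],s['wrist_force'],s['finger_gap'])
b=cv2.imread('pics/s7.png');u=proj('scene',[.56,.08,.08]).astype(int)
cv2.imwrite('pics/crop7.png',cv2.resize(b[u[1]-40:u[1]+40,u[0]-50:u[0]+50],None,fx=7,fy=7,interpolation=cv2.INTER_CUBIC))
E
```

```text
scene barrel_mid [([0.619, 0.0976, 0.144], 0.66), ([0.5497, 0.0999, 0.0541], 0.63)]
scene setting_cylinder [([0.5517, -0.2618, -0.0004], 0.69), ([0.5475, 0.1425, 0.0525], 0.66)]
scene knob [([0.6213, 0.0265, 0.0972], 0.78)]
top barrel_mid [([0.4037, -0.3615, 0.0211], 0.73)]
top setting_cylinder [([0.4354, -0.3991, 0.0217], 0.87)]
top knob [([0.6221, 0.0289, 0.1009], 0.58)]
20.325 [0.61911909 0.0262558  0.17755952] [2.19426019e+00 2.24808747e+00 8.32672227e-05] [-0.3709079  -0.55565634 -0.33858833] 0.08538060365621551
```

View pics/crop7.png

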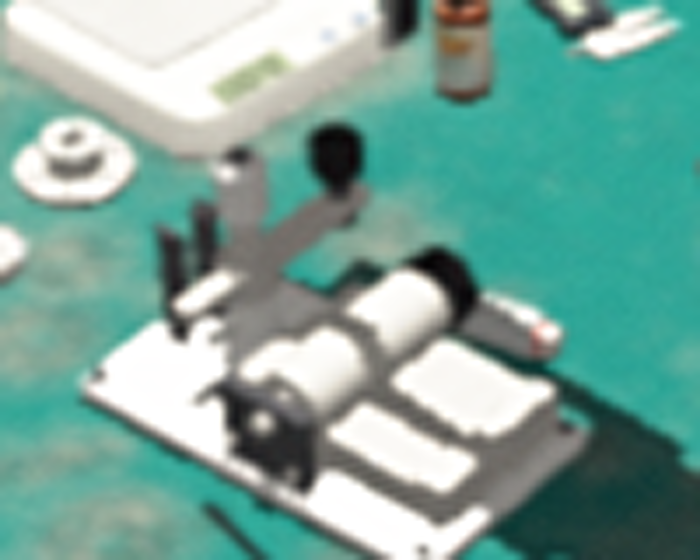

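The crop shows the cylinder seated in the V with its plain end against the stop plate at (280, 400), and the bar still aside with the knob at (335, 150). I'll grip the knob again and lift.

arm_command(moves="0 0 -40 0 0 0 0; 0 0 -75 0 0 0 0; 0 0 -95 0 0 0 0; 0 0 -95 0 0 0 0.6; 0 0 -95 0 0 0 1; 0 0 -95 0 0 0 1; 0 0 -95 0 0 0 1; 0 0 -95 0 0 0 1")

```text
t: 21.32
position: [0.6206, 0.0264, 0.0841]
orientation: [2.192, 2.246, 0.003]
wrist_force: [1.0, -1.1, 4.7]
finger_gap: 0.0262
gripper_force: 58.8
```

arm_command(moves="0 0 4 0 0 0 1; 0 0 9 0 0 0 1; 0 0 14 0 0 0 1; 0 0 19 0 0 0 1; 0 0 24 0 0 0 1; 0 0 29 0 0 0 1; 0 0 32 0 0 0 1; 0 0 32 0 0 0 1")

```text
t: 22.32
position: [0.6196, 0.0271, 0.1114]
orientation: [-2.194, -2.247, 0.0]
wrist_force: [6.1, 2.0, -9.7]
finger_gap: 0.0264
gripper_force: 59.5
```

arm_command(moves="-5.5 0.1 0 0 0 -4.5 1; -17 1.7 0 0 0 -14 1; -28.1 5.1 0 0 0 -23.5 1; -38.4 10.4 0 0 0 -33 1; -47.8 17.3 0 0 0 -42.5 1; -55.8 25.6 0 0 0 -52 1; -62.4 35.1 0 0 0 -61.5 1; -67.3 45.6 0 0 0 -71 1; -70.5 56.8 0 0 0 -80.5 1; -71.7 68.3 0 0 0 -90 1")

```text
t: 23.58
position: [0.5505, 0.0943, 0.1128]
orientation: [3.139, 0.029, 0.009]
wrist_force: [14.1, -2.8, -11.0]
finger_gap: 0.0263
gripper_force: 59.6
```

arm_command(moves="0 0 0 0 0 0 1; 0 0 0 0 0 0 1")

```text
t: 23.82
position: [0.5506, 0.0939, 0.1127]
orientation: [3.139, 0.038, 0.009]
wrist_force: [12.7, -1.3, -10.8]
finger_gap: 0.0259
gripper_force: 59.7
```

```bash
python3 - <<'E'
from h import *
np.set_printoptions(precision=4,suppress=True)
save('scene','s8');save('top','t8')
for c in ['scene','top']:
  for q in ['barrel_mid','knob','pad']: print(c,q,[(np.round(d['point'],4).tolist(),round(d['score'],2)) for d in mark_of(q,c)[:2]])
s=readout.observe();print(s['t'],s['position'],s['orientation'],s['wrist_force'],s['finger_gap'])
b=cv2.imread('pics/s8.png');u=proj('scene',[.58,.08,.08]).astype(int);v=proj('top',[.6,.09,.1]).astype(int);t=cv2.imread('pics/t8.png')
f=lambda b,u:cv2.resize(b[u[1]-40:u[1]+40,u[0]-28:u[0]+28],None,fx=7,fy=7,interpolation=cv2.INTER_CUBIC)
cv2.imwrite('pics/crop8.png',np.hstack([f(b,u),f(t,v)]))
E
```

```text
scene barrel_mid [([0.5503, 0.0943, 0.0516], 0.75), ([0.4027, -0.3586, 0.018], 0.6)]
scene knob [([0.5497, 0.0949, 0.1262], 0.76)]
scene pad [([0.547, 0.0933, 0.0861], 0.72), ([0.4788, 0.0912, 0.0469], 0.37)]
top barrel_mid [([0.5505, 0.0939, 0.0501], 0.87), ([0.402, -0.3607, 0.0177], 0.69)]
top knob [([0.5473, -0.005, -0.0008], 0.41), ([0.5497, 0.0964, 0.1286], 0.35)]
top pad [([0.549, 0.0962, 0.0879], 0.45), ([0.4722, 0.0909, 0.0444], 0.28)]
24.225 [0.5506 0.0939 0.1127] [3.1395 0.0372 0.0087] [ 12.6454  -2.2109 -10.8327] 0.026455422377118214
```

View pics/crop8.png

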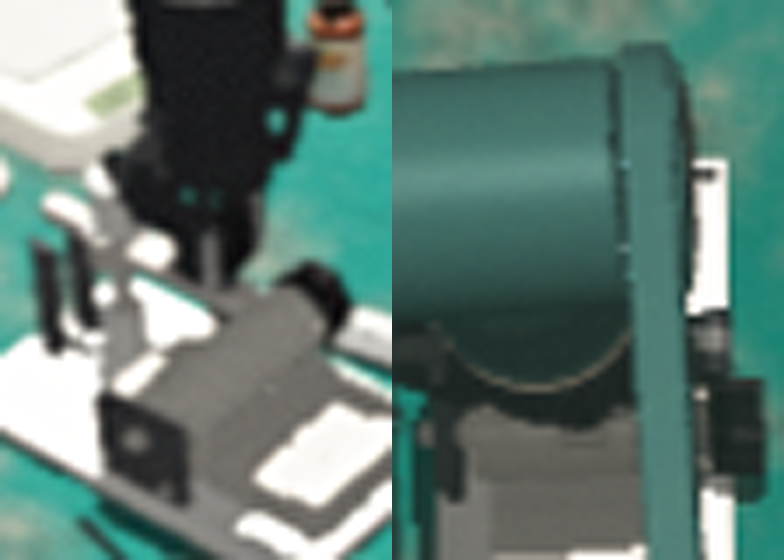

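The crop shows the bar back over the cylinder with its tail at (70, 210), in line above the fork lugs at (45, 290) and (80, 285). It is lifted and still held. I'll lower it slowly.

arm_command(moves="0 1 0 0 0 0 1; 0 1 -2 0 0 0 1; 0 1 -4 0 0 0 1; 0 1 -6 0 0 0 1; 0 1 -8 0 0 0 1; 0 1 -10 0 0 0 1; 0 1 -12 0 0 0 1; 0 1 -12 0 0 0 1")

```text
t: 25.22
position: [0.5505, 0.0942, 0.101]
orientation: [3.138, 0.036, 0.009]
wrist_force: [12.3, -3.3, -8.7]
finger_gap: 0.0257
gripper_force: 59.9
```

arm_command(moves="0 0 -1 0 0 0 1; 0 0 -2 0 0 0 1; 0 0 -3 0 0 0 1; 0 0 -4 0 0 0 1; 0 0 -4 0 0 0 1")

```text
t: 25.85
position: [0.5505, 0.0942, 0.0973]
orientation: [3.138, 0.036, 0.009]
wrist_force: [11.3, -3.0, -8.1]
finger_gap: 0.0262
gripper_force: 59.9
```

arm_command(moves="0 0 -1 0 0 0 1; 0 0 -2 0 0 0 1; 0 0 -2 0 0 0 1")

```text
t: 26.22
position: [0.5506, 0.0942, 0.0969]
orientation: [3.138, 0.036, 0.01]
wrist_force: [8.4, -2.9, -3.2]
finger_gap: 0.0264
gripper_force: 60.5
```

arm_command(moves="0 0 -1 0 0 0 1; 0 0 -2 0 0 0 1; 0 0 -2 0 0 0 1")

```text
t: 26.6
position: [0.5507, 0.0942, 0.0967]
orientation: [3.138, 0.037, 0.011]
wrist_force: [6.0, -3.8, 4.1]
finger_gap: 0.0261
gripper_force: 61.2
```

The pad now carries the load: the height stopped at 0.0967 (lift about 12.5 mm) and the wrist's vertical force changed sign. I'll release and rise.

arm_command(moves="0 0 0 0 0 0 0; 0 0 0 0 0 0 0; 0 0 0 0 0 0 0; 0 0 0 0 0 0 0; 0 0 25 0 0 0 0; 0 0 55 0 0 0 0; 0 0 85 0 0 0 0; -40 0 100 0 0 0 0; -90 0 110 0 0 0 0; -140 0 120 0 0 0 0")

```text
t: 27.85
position: [0.4063, 0.096, 0.2146]
orientation: [3.141, 0.039, -0.0]
wrist_force: [-0.1, -0.3, 1.0]
finger_gap: 0.0854
gripper_force: 0.0
```

```bash
python3 - <<'E'
from h import *
np.set_printoptions(precision=4,suppress=True)
save('scene','s9');save('top','t9')
for c in ['scene','top']:
  for q in ['barrel_mid','setting_cylinder','knob','pad']: print(c,q,[(np.round(d['point'],4).tolist(),round(d['score'],2)) for d in mark_of(q,c)[:2]])
s=readout.observe();print(s['t'],s['position'],s['wrist_force'],s['finger_gap'])
b=cv2.imread('pics/s9.png');u=proj('scene',[.57,.08,.08]).astype(int)
cv2.imwrite('pics/crop9.png',cv2.resize(b[u[1]-40:u[1]+40,u[0]-50:u[0]+50],None,fx=7,fy=7,interpolation=cv2.INTER_CUBIC))
E
```

```text
scene barrel_mid [([0.5514, 0.0942, 0.0566], 0.67), ([0.4005, -0.3584, 0.0188], 0.58)]
scene setting_cylinder [([0.4342, -0.4017, 0.0194], 0.71), ([0.5479, 0.1437, 0.0518], 0.61)]
scene knob [([0.5489, 0.091, 0.1098], 0.68)]
scene pad []
top barrel_mid [([0.4023, -0.3582, 0.019], 0.86), ([0.5467, 0.0927, 0.0493], 0.79)]
top setting_cylinder [([0.5524, 0.1397, 0.0499], 0.84), ([0.4337, -0.4003, 0.0205], 0.71)]
top knob [([0.5495, 0.098, 0.1132], 0.64)]
top pad [([0.544, -0.0066, -0.0011], 0.67), ([0.5511, 0.0951, 0.0692], 0.63)]
28.35 [0.4084 0.0959 0.2137] [ 0.0875 -0.8133  0.3233] 0.0853226061860408
```

View pics/crop9.png

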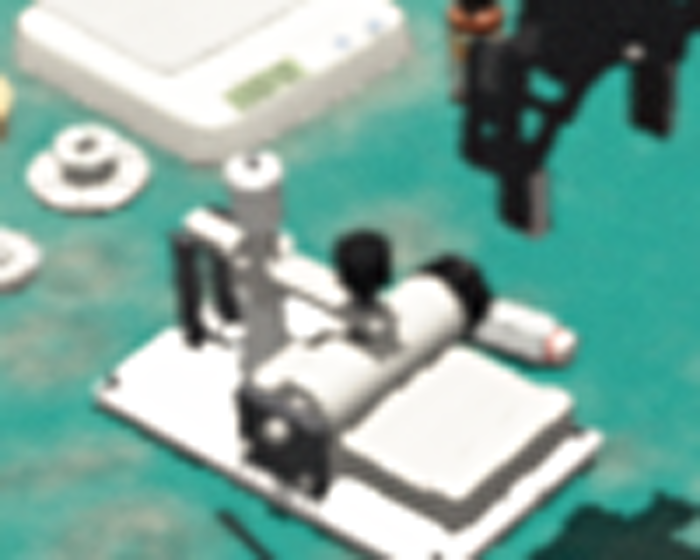

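The crop shows the bar closed on the cylinder with the knob at (362, 262), the tail in the fork at (210, 235) and the plain end at the stop plate at (285, 430). The gripper is clear, so I'll hand in.

```bash
python3 -c "
from station import ticket
print(ticket.finish_job())"
```

```text
the job is handed in; nothing more can be done
None
```

I handed the job in at about 28 s: the cylinder sits in the V against the end stop, and the clamp bar is back in its fork, held all the way down, with its pad pressing on the cylinder.

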